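# Close the logic-board test fixture and hold it pressed

### The arm

A 6-joint arm with a two-finger parallel gripper is mounted at the origin on the work surface. World frame = base frame: x ahead of the robot, y to its left, z up, the work surface at z = 0. Lengths are in mm, angles in rad, forces in N, time in s.
With the tool pointing down it reaches from about 325 to 1000 mm from the base axis. Payload 5.1 kg.
Tool frame: the origin (TCP) lies at the very end of the fingers, on their centre line; the grasp point (between the pads) lies 19 mm behind it; z points along the fingers, y is the line along which they close (so a half turn about z gives the same grasp; the last joint's range is limited). The gripper opens to 85 mm and grips with 20 to 120 N. Pads are 22 mm wide; open, the fingers measure 114 mm over their backs; the gripper's body (76 mm by 85 mm) begins 54 mm behind the grasp point. The pads swing forward as they close: fully open they stand 13 mm farther back than shut.
Start: joints at [1.131, 0.124, 1.65, -0, 1.367, -0.083], TCP at [227.05, 609.043, 231.322] pointing down, gripper open.
Joint ranges: [-2.61, 2.61], [-1.02, 2.33], [0.03, 2.71], [-1.35, 4.49], [0.32, 2.68], [-2.91, 2.91]. Speed limits (rad/s): [2.57, 2.57, 3.14, 3.14, 3.14, 3.14].

### API

Orientations are given as a rotation vector (axis times angle).
In Python, from plant import bot gives the robot as it stands.
- The arm moves only by the tool arm_command, never from a script. Its argument "plan" is a list of rows, each an object of numbers: "dx", "dy", "dz": the shift along the tool's x, y, z scaled (see below); "wx", "wy", "wz": the turn, a rotation vector about the tool's x, y, z scaled (see below); "fingers": the gripper command: -1 is shut, 1 is fully open, values between are in proportion. A call has 1 to 8 rows; each row is the pose to reach, as a shift and turn from the pose commanded when the call began, along the tool's axes at that moment; what a row does not reach only later rows make up. The controller multiplies each number of a shift by 0.2 m and each number of a turn by pi/2 rad. A row lasts 1/12 s, in which the tool goes at most 41.7 mm and 7.16 degrees, less where a joint would pass 70% of its speed; a pose out of reach is approached as far as the arm can. A call with a number of a shift or a turn outside -1 to 1 is refused whole. A call with a gripper value outside its range is refused whole. The fingers move at their own pace and stop on an object; "newtons" is the grip in N (left out, the last holds). Time passes only in rows, so rows that repeat a pose let the fingers close. It gives the time, the measured TCP pose, the force, the opening and the grip force at its end, in the units of the state.
- bot.state(): the state, without advancing time (a new reading comes with each control period).
- bot.capture(name): name is "side" or "top" or "wrist"; returns a dict with "color" (420x560x3 uint8, blue, green, red), "z_map" (420x560 float32, mm along the optical axis (not along the pixel's ray), 0 where there is no reading), "fx", "fy", "cx", "cy" (pixels), "position" and "attitude" of the camera in the world. Camera axes: x right, y down, z forward; pixel columns grow to the right and rows downward; lengths in mm; the calibration is good to about 2 mm. A picture is of the moment at which its call begins.
- bot.close_job(): hands the job in; it is judged then, once.
The state is a dict: "time": time; "q": joint angles; "joint_velocities": joint speeds; "effort": joint torques, N m; "ee_pos": TCP position; "orientation": TCP orientation; "wrist_force": force on the tool from outside, world axes, zero at the start; "torque": the same for the moment, N m; "width": finger opening in mm; "grip_force": force on a finger pad.
Only numpy, scipy, OpenCV 4.12 (cv2) and the standard library are available. Lean on these libraries where they do the work, as an engineer would, in place of code of your own. Each camera call takes 0.05 s, during which the arm holds its last target. There are 200 camera calls.

### The job

Close the test fixture on the phone logic board that lies in it: pick the brown pressure cover up by its handle, slide its tongue in under the keeper bar at the back of the fixture until the hole under its front drops over the locating pin, then press the cover fully down against the springs of the board nest. Finish while holding it pressed down by the handle so that the board can be tested: do not let it come up or let go. Do not press the board nest down before the cover is over the pin, do not ram the cover, and leave the other things on the bench where they are.

Things in the scene. Friction and masses are not known exactly. Their poses are not given: they have to be found in the camera images.
- fixture: Board test fixture, screwed to the bench: aluminium base 170 x 120 mm (x, y), top face 20 mm up, a black cable socket sticking out 24 mm at -y near the back. Origin: centre of its underside, on the bench; +x from the front (pin) to the back (keeper), z up. With the cover home, the cover's origin is at x = -5, y = 0 mm here, axes parallel.
- pin_tip (a point): Tip of the fixture's upright steel locating pin: x = -52, y = 0, z = 37 mm in the fixture's frame, 5 mm above the raised nest. Pin 8 mm in diameter, its last 2 mm tapering to 5 mm; collar 14 mm wide at its foot, up to 25 mm above the bench. The cover hides it as it slides over. Axes as the fixture's.
- keeper (a point): Middle of the lower front edge of the keeper bar: x = 60, y = 0, z = 49 mm in the fixture's frame, axes as the fixture's. The keeper is a steel bridge: bar 12 mm deep (x), 10 mm tall, 68 mm long (y), top 59 mm above the bench, on two 12 mm posts with a clear gap of 44 mm between them for the tongue.
- nest (a joint): How far the sprung board nest is pressed down, in m: 0 up, 0.005 down at its stop. Brown plate x -38 to 48, y -36 to 36 mm in the fixture's frame, top face 32 mm above the bench when up, 27 when down. Springs push up 7.5 N at 0, 13.5 N at 0.005, more than the cover's weight: it rises unless held.
- cover: Loose pressure cover lying flat, handle up, about 0.26 kg. Brown plate 120 x 80 mm (x, y), 15 mm thick; a tongue 40 mm wide, 6 mm thick, flush with the underside, sticks out 17 mm at the back, to x = 77 mm. Origin: centre of the plate's underside; +x to the tongue, z up. Its underside is 32 mm above the bench when resting on the nest, 27 mm when pressed fully down.
- bore (a point): Centre of the mouth of the blind hole in the cover's underside, at x = -47, y = 0, z = 0 mm in the cover's frame: 10 mm in diameter with a small chamfer, 12 mm deep. It goes over the locating pin. Axes parallel to the cover's.
- tongue (a point): Middle of the tongue's end face, at x = 77, y = 0, z = 3 mm in the cover's frame. Axes parallel to the cover's.
- grip (a point): Centre of the cover's handle bar: x = 0, y = 0, z = 41 mm in the cover's frame, axes as the cover's. Bar along y, 84 mm long, 18 mm wide (x), 16 mm tall (33 to 49 mm above the underside), on two posts at y = -36 and +36 mm, open below between them. Good grip: fingers closing along the cover's x.
- phone: Bystander: dark phone lying flat, 147 x 72 x 8 mm (x, y, z). Origin: centre of its underside. Leave it alone.
- screwdriver: Bystander: small screwdriver, 150 mm long, lying along its x. Leave it alone.
- tin: Bystander: small open metal screw tin, 48 mm wide, 22 mm tall. Origin: centre of its underside. Leave it alone.
- usb: Bystander: grey USB stick, 53 x 18 x 9 mm. Origin: under the middle of its grey part. Leave it alone.
Things that resemble listed ones, but are neither listed nor needed, are in the scene too. Of the things like the cover, leave any that is blue or orange; of the rest the smaller one is meant.

How it is judged (in metres and radians):
On the way, in this order (a step that is already met when the one before it is completed fails the run):
1. the cover's tongue is in under the keeper bar, between its posts (x of tongue in the frame of keeper above 0.0015 m and y of tongue in the frame of keeper between -0.006 and 0.006 m and z of tongue in the frame of keeper below -0.001 m), for 0.05 s.
2. the cover has dropped over the locating pin (horizontal distance between bore and pin_tip below 0.0025 m and z of bore in the frame of pin_tip below -0.0025 m and x of tongue in the frame of keeper above 0.008 m), for 0.05 s.
At the end, for the whole second after the job is handed in: Cover level and in line with the fixture, tongue 8 mm or more in under the keeper bar, hole over the pin (within 2.5 mm), the fingers still bearing on the cover (over 3 N) and holding the nest at least 4 of its 5 mm down, at rest, through the last second (value of joint nest above 0.004 m and horizontal distance between bore and pin_tip below 0.0025 m and z of bore in the frame of pin_tip below -0.008 m and x of tongue in the frame of keeper above 0.008 m and z of tongue in the frame of keeper below -0.015 m and angle between the x axis of cover and the x axis of fixture, either way round below 0.06 rad and angle between cover's own z axis and vertical below 0.05 rad and contact force between the fingers and cover above 3 N and linear speed of cover below 0.01 m/s); the arm keeps its last pose, push and grip.
It fails at once if the board nest is pressed down over 2 mm by anything while the cover is not over the pin (value of joint nest above 0.002 m and (horizontal distance between bore and pin_tip above 0.005 m or z of bore in the frame of pin_tip above 0 m)).
It fails at once if the cover is rammed into the fixture (over 60 N) (contact force between cover and fixture above 60 N).
It fails at once if a bystander (phone, screwdriver, screw tin or USB stick) is moved more than 20 mm (distance of any of phone, screwdriver, tin, usb from where it was at the start of the episode above 0.02 m).
It also fails if it takes over 46 s, if anything falls off the work surface, if the arm or the gripper's body presses on something with over 40 N, if the wrist force passes 120 N, or if a joint passes its speed limit or range.

## Working session

There is one attempt and no reset: what is moved stays moved. The work goes in short steps, Python scripts to look and compute and a tool call to move; the robot and the scene stay as the last step left them, time stands still between calls to the robot, and variables do not carry over. Pictures are saved under pics/ and viewed, at most 10 in all, crops included, and the job is handed in when it is done.

Besides the shell and the picture viewer there is one more tool, called by a JSON object that holds its "fn" and its "kwargs", one argument or row to a line. arm_command: Moves the arm, as the interface text tells. Its arguments: {"type":"object","properties":{"plan":{"type":"array"},"newtons":{"type":"number"}},"required":["plan"]}

```bash
mkdir -p pics; ls; cat > h.py <<'E'
import numpy as np, cv2
from plant import bot
from scipy.spatial.transform import Rotation as R
def cap(n):
    c=bot.capture(n); return c
def cloud(c):
    z=c["z_map"]; v,u=np.mgrid[0:z.shape[0],0:z.shape[1]]
    p=np.dstack([(u-c["cx"])/c["fx"]*z,(v-c["cy"])/c["fy"]*z,z])
    a=np.array(c["attitude"],float)
    M=a if a.shape==(3,3) else R.from_rotvec(a).as_matrix()
    w=p@M.T+np.array(c["position"]); w[z<=0]=np.nan
    return w
E
python3 - <<'E'
from h import *
s=bot.state(); print(s)
for n in("top","side"):
    c=cap(n); print(n,c["attitude"],c["position"],c["fx"])
    cv2.imwrite(f"pics/{n}1.png",c["color"]); np.save(f"{n}1.npy",cloud(c))
E
```

```text
pics
{'time': 0.0, 'q': array([ 1.13140752e+00,  1.24528014e-01,  1.65169593e+00,  1.65136264e-05,
        1.36750298e+00, -8.25992343e-02]), 'joint_velocities': array([-4.22747699e-04, -3.76960816e-04, -4.85403928e-05, -9.66109930e-04,
       -5.69485892e-04,  1.99734164e-03]), 'effort': array([-5.62123660e-04, -4.23617184e+01, -3.65450299e+01, -7.27351789e-05,
        6.95604715e-03,  4.16054135e-06]), 'ee_pos': array([226.78161744, 608.49264584, 230.02523498]), 'orientation': array([-0.5573802 , -3.09117503,  0.00323183]), 'wrist_force': array([ 0.82972389,  0.18092715, -0.29492794]), 'torque': array([-0.0227249 , -0.02932847, -0.05042917]), 'grip_force': 0.0, 'width': 85.69842356398658}
top [-2.16151861  2.19277862 -0.08167297] [ 351.4816363  -133.27884858 1515.56522909] 389.7802672014688
side [-0.24925221  2.89847526 -0.99942706] [ 317.15183674  731.23947463 1192.57074836] 453.9094904196586
```

View pics/top1.png

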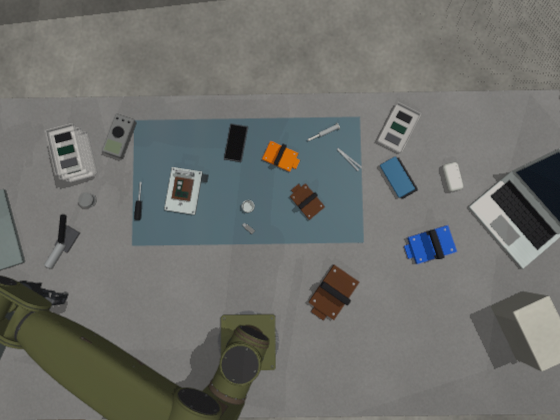

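View pics/side1.png

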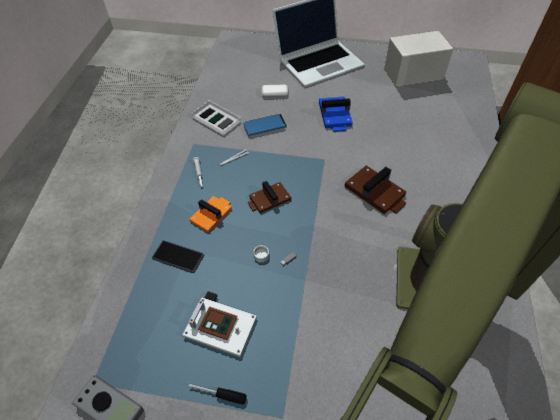

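The top view shows these things like the cover: small brown (307,201), large brown (334,292), orange (281,156) and blue (431,244). I choose the small brown one at (307,201). The fixture is at (183,190), with its keeper towards the image top and its socket at (203,178).

```bash
python3 - <<'E'
from h import *
im=cv2.imread("pics/top1.png"); w=np.load("top1.npy")
a=cv2.resize(im[165:240,265:350],None,fx=4.6,fy=5.3*4.6/5.3,interpolation=cv2.INTER_CUBIC)
b=cv2.resize(im[155:230,150:235],None,fx=4.6,fy=4.6,interpolation=cv2.INTER_CUBIC)
cv2.imwrite("pics/crop1.png",np.hstack([a,b]))
def rect(u0,u1,v0,v1,zl,zh):
    p=w[v0:v1,u0:u1].reshape(-1,3); p=p[(p[:,2]>zl)&(p[:,2]<zh)]
    r=cv2.minAreaRect(p[:,:2].astype(np.float32)); print(len(p),np.median(p,0).round(1),r,cv2.boxPoints(r).round(0).tolist())
print("cover plate");rect(285,330,178,225,8,25)
print("handle");rect(285,330,178,225,38,60)
print("big handle");rect(300,365,260,325,38,70)
print("big plate");rect(300,365,260,325,8,25)
print("fixture base");rect(155,215,160,222,13,26)
print("keeper");rect(155,215,160,222,48,70)
print("nest");rect(165,205,170,210,28,40)
E
```

```text
cover plate
585 [ 534.7 -233.5   15. ] ((532.1544799804688, -231.42396545410156), (163.74078369140625, 180.06906127929688), 87.03962707519531) [[438.0, -309.0], [618.0, -318.0], [626.0, -154.0], [446.0, -145.0]]
handle
106 [ 533.6 -235.3   49.2] ((533.7737426757812, -234.00486755371094), (17.967782974243164, 82.33871459960938), 39.006404876708984) [[501.0, -208.0], [553.0, -272.0], [567.0, -260.0], [515.0, -196.0]]
big handle
96 [ 195.4 -322.4   68.6] ((186.8638916015625, -328.4873352050781), (122.2450942993164, 26.050954818725586), 54.28940963745117) [[141.0, -371.0], [162.0, -386.0], [233.0, -286.0], [212.0, -271.0]]
big plate
1041 [ 181.4 -323.2   21.2] ((181.89620971679688, -323.4860534667969), (241.49205017089844, 232.3428192138672), 87.6724853515625) [[61.0, -439.0], [293.0, -449.0], [303.0, -208.0], [71.0, -198.0]]
fixture base
840 [573.2 234.6  20.5] ((582.1282348632812, 234.33639526367188), (144.59217834472656, 170.5895538330078), 80.14460754394531) [[486.0, 178.0], [654.0, 149.0], [679.0, 291.0], [510.0, 320.0]]
keeper
65 [649.1 233.   58.9] ((648.6780395507812, 234.80047607421875), (67.2771224975586, 12.355334281921387), 81.29904174804688) [[637.0, 202.0], [650.0, 201.0], [660.0, 267.0], [648.0, 269.0]]
nest
409 [588.4 246.8  32.4] ((585.9070434570312, 248.0460662841797), (108.68600463867188, 153.96009826660156), 75.02281188964844) [[497.0, 215.0], [646.0, 176.0], [674.0, 281.0], [526.0, 320.0]]
```

View pics/crop1.png

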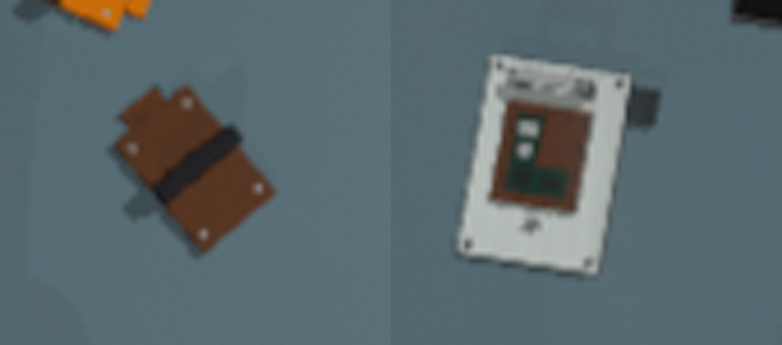

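The crop confirms the small brown cover, with the tongue towards upper-left (cover yaw ≈ 39°) and the handle at (533.8, -234.0, 49). The fixture's yaw is about -9°, with the keeper at the top.

```bash
cat >> h.py <<'E'
def plan(p, yaw_y=None, tilt=True):
    "print shift (scaled) and turn (scaled) to TCP p with tool z down and tool y at yaw_y (or yaw_y+pi)"
    s=bot.state(); M=R.from_rotvec(s["orientation"]); x=M.as_matrix()
    d=x.T@(np.array(p)-s["ee_pos"])/200
    print("t",round(s["time"],2),"ee",s["ee_pos"].round(1),"rotm y",x[:,1].round(4),"z",x[:,2].round(4),"q",s["q"].round(3),"F",s["wrist_force"].round(1),"w",round(s["width"],1),"g",round(s["grip_force"],1))
    print("shift",d.round(4))
    if yaw_y is not None:
        for k in(0,np.pi):
            y=np.array([np.cos(yaw_y+k),np.sin(yaw_y+k),0]); z=np.array([0,0,-1.]); T=np.c_[np.cross(y,z),y,z]
            r=(x.T@T); print("turn",(R.from_matrix(r).as_rotvec()/(np.pi/2)).round(4))
E
python3 -c "
from h import *
plan([534,-234,180],np.radians(39)); plan([470,180,230])"
```

```text
t 0.1 ee [226.8 608.6 230.1] rotm y [ 0.3493  0.937  -0.0019] z [-8.0e-04 -1.8e-03 -1.0e+00] q [ 1.131  0.124  1.652 -0.     1.367 -0.083] F [-0.   0.6 -0.2] w 85.4 g 0.0
shift [-2.9106 -3.4106  0.2568]
turn [-1.200e-03  2.000e-04  3.395e-01]
turn [-3.0000e-04 -1.6000e-03 -1.6605e+00]
t 0.1 ee [226.8 608.6 230.1] rotm y [ 0.3493  0.937  -0.0019] z [-8.0e-04 -1.8e-03 -1.0e+00] q [ 1.131  0.124  1.652 -0.     1.367 -0.083] F [-0.   0.6 -0.2] w 85.4 g 0.0
shift [-1.8877 -1.5832  0.0034]
```

{"fn": "arm_command", "kwargs": {
  "plan": [
    {"dx": -1, "dy": -0.5, "dz": -0.15, "fingers": 1},
    {"dx": -1, "dy": -0.5, "dz": -0.15, "fingers": 1},
    {"dx": -1, "dy": -0.5, "dz": -0.15, "fingers": 1},
    {"dx": -1, "dy": -0.5, "dz": -0.15, "fingers": 1},
    {"dx": -1, "dy": -0.5, "dz": -0.15, "fingers": 1},
    {"dx": -1, "dy": -0.5, "dz": -0.15, "fingers": 1}
  ]
}}

```text
$.plan[0]: bad value
```

{"fn": "arm_command", "kwargs": {
  "plan": [
    {"dx": -0.9, "dy": -0.6, "dz": -0.2, "fingers": 1},
    {"dx": -0.9, "dy": -0.6, "dz": -0.2, "fingers": 1},
    {"dx": -0.9, "dy": -0.6, "dz": -0.2, "fingers": 1},
    {"dx": -0.9, "dy": -0.6, "dz": -0.2, "fingers": 1},
    {"dx": -0.9, "dy": -0.6, "dz": -0.2, "fingers": 1},
    {"dx": -0.9, "dy": -0.6, "dz": -0.2, "fingers": 1},
    {"dx": -0.9, "dy": -0.6, "dz": -0.2, "fingers": 1}
  ]
}}

```text
$.plan[0]: bad value
```

```bash
python3 - <<'E'
from h import *
plan([534,-234,180],np.radians(39))
c=cap("wrist");w=cloud(c);np.save("w2.npy",w);cv2.imwrite("pics/wrist2.png",c["color"]);print(c["position"])
E
```

```text
t 0.1 ee [226.8 608.6 230.1] rotm y [ 0.3493  0.937  -0.0019] z [-8.0e-04 -1.8e-03 -1.0e+00] q [ 1.131  0.124  1.652 -0.     1.367 -0.083] F [-0.   0.6 -0.2] w 85.4 g 0.0
shift [-2.9106 -3.4106  0.2568]
turn [-1.200e-03  2.000e-04  3.395e-01]
turn [-3.0000e-04 -1.6000e-03 -1.6605e+00]
[158.08312241 634.12978782 374.01833175]
```

View pics/wrist2.png

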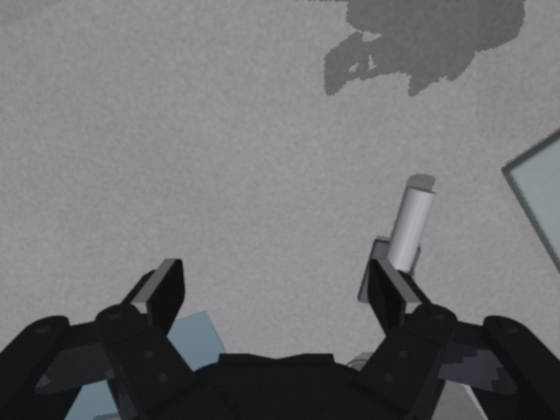

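Both moves were refused, so this picture shows the start pose: a clear bench with the fingers at (165,290) and (390,290). I'll try again with every key given.

{"fn": "arm_command", "kwargs": {
  "plan": [
    {"dx": -1, "dy": -0.5, "dz": -0.15, "wx": 0, "wy": 0, "wz": 0, "fingers": 1},
    {"dx": -1, "dy": -0.5, "dz": -0.15, "wx": 0, "wy": 0, "wz": 0, "fingers": 1},
    {"dx": -1, "dy": -0.5, "dz": -0.15, "wx": 0, "wy": 0, "wz": 0, "fingers": 1},
    {"dx": -1, "dy": -0.5, "dz": -0.15, "wx": 0, "wy": 0, "wz": 0, "fingers": 1},
    {"dx": -1, "dy": -0.5, "dz": -0.15, "wx": 0, "wy": 0, "wz": 0, "fingers": 1},
    {"dx": -1, "dy": -0.5, "dz": -0.15, "wx": 0, "wy": 0, "wz": 0, "fingers": 1}
  ]
}}

```text
time: 0.65
ee_pos: [382.3, 442.4, 262.0]
orientation: [0.562, 3.089, -0.001]
wrist_force: [0.6, 0.6, 0.3]
width: 85.3
grip_force: 0.0
```

{"fn": "arm_command", "kwargs": {
  "plan": [
    {"dx": -0.8, "dy": -0.3, "dz": -0.2, "wx": 0, "wy": 0, "wz": 0, "fingers": 1},
    {"dx": -0.8, "dy": -0.3, "dz": -0.2, "wx": 0, "wy": 0, "wz": 0, "fingers": 1},
    {"dx": -0.8, "dy": -0.3, "dz": -0.2, "wx": 0, "wy": 0, "wz": 0, "fingers": 1},
    {"dx": -0.8, "dy": -0.3, "dz": -0.2, "wx": 0, "wy": 0, "wz": 0, "fingers": 1},
    {"dx": -0.8, "dy": -0.3, "dz": -0.2, "wx": 0, "wy": 0, "wz": 0, "fingers": 1}
  ]
}}

```text
time: 1.07
ee_pos: [512.5, 329.8, 302.9]
orientation: [0.565, 3.087, 0.0]
wrist_force: [-0.6, -0.1, 0.9]
width: 85.4
grip_force: 0.0
```

{"fn": "arm_command", "kwargs": {
  "plan": [
    {"dx": -0.7, "dy": -0.3, "dz": 0, "wx": 0, "wy": 0, "wz": 0, "fingers": 1},
    {"dx": -0.7, "dy": -0.3, "dz": 0, "wx": 0, "wy": 0, "wz": 0, "fingers": 1},
    {"dx": -0.7, "dy": -0.3, "dz": 0, "wx": 0, "wy": 0, "wz": 0, "fingers": 1},
    {"dx": -0.7, "dy": -0.3, "dz": 0, "wx": 0, "wy": 0, "wz": 0, "fingers": 1},
    {"dx": -0.7, "dy": -0.3, "dz": 0, "wx": 0, "wy": 0, "wz": 0, "fingers": 1},
    {"dx": -0.7, "dy": -0.3, "dz": 0, "wx": 0, "wy": 0, "wz": 0, "fingers": 1}
  ]
}}

```text
time: 1.57
ee_pos: [619.1, 227.3, 300.2]
orientation: [-0.561, -3.089, 0.001]
wrist_force: [-0.6, -0.1, -0.6]
width: 85.4
grip_force: 0.0
```

```bash
python3 - <<'E'
from h import *
plan([534,-234,180],np.radians(39))
c=cap("wrist");w=cloud(c);np.save("w3.npy",w);cv2.imwrite("pics/wrist3.png",c["color"]);print(c["position"])
E
```

```text
t 1.57 ee [619.1 227.3 300.2] rotm y [ 3.515e-01  9.362e-01 -7.000e-04] z [-0.0019 -0.     -1.    ] q [ 0.27   0.113  1.547  0.     1.483 -0.941] F [-0.6 -0.1 -0.6] w 85.4 g 0.0
shift [-0.4135 -2.3087  0.602 ]
turn [-0.0007 -0.001   0.338 ]
turn [ 1.300e-03 -1.000e-03 -1.662e+00]
[550.57618894 252.83250586 444.20089933]
```

View pics/wrist3.png

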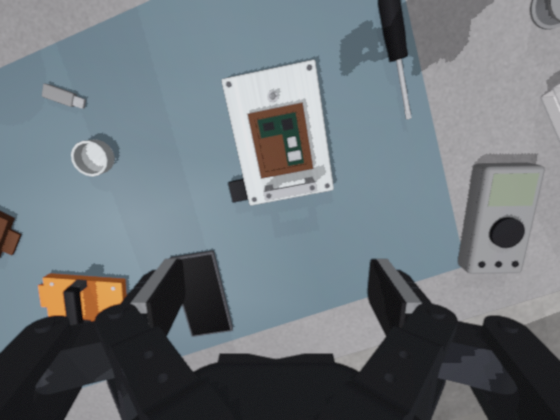

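The fixture is fully visible: centre (278,133), pin at (273,95), keeper at (293,187). I'll measure it here and then fly to the cover.

```bash
cat > fx.py <<'E'
from h import *
def rect(p,zl,zh,name):
    p=p.reshape(-1,3); p=p[(p[:,2]>zl)&(p[:,2]<zh)]
    r=cv2.minAreaRect(p[:,:2].astype(np.float32)); b=cv2.boxPoints(r)
    e=[b[1]-b[0],b[2]-b[1]]; e=e[int(np.linalg.norm(e[1])>np.linalg.norm(e[0]))]
    print(name,len(p),np.median(p,0).round(1),"c",np.round(r[0],1),"size",np.round(r[1],1),"long dir deg",np.degrees(np.arctan2(e[1],e[0])).round(2)%180)
if __name__=="__main__":
    w=np.load("w3.npy")
    rect(w[50:212,218:340],14,25,"base")
    rect(w[160:205,245:340],54,64,"keeper")
    rect(w[100:180,240:320],30.5,33.5,"nest")
    p=w[80:108,255:290].reshape(-1,3); p=p[p[:,2]>29]; print("pin",len(p),p.mean(0),p[:,:2].min(0),p[:,:2].max(0),p[:,2].max())
    print("bench",np.nanmedian(w[200:260,260:330,2]))
E
python3 fx.py
```

```text
base 7610 [552.  247.4  21.1] c [578.1 234.5] size [144.1 170. ] long dir deg 170.35
keeper 540 [644.5 235.8  60.2] c [645.1 235.4] size [68.  12.5] long dir deg 80.13
nest 2772 [583.3 245.7  32.4] c [591.1 244.5] size [72.  98.1] long dir deg 170.21
pin 49 [539.51985067 260.70915497  34.41176095] [525.51945535 251.64137043] [549.18109817 271.3326953 ] 38.77257423161399
bench 2.0996519941436986
```

{"fn": "arm_command", "kwargs": {
  "plan": [
    {"dx": -0.25, "dy": -0.95, "dz": 0.2, "wx": 0, "wy": 0, "wz": 0.1, "fingers": 1},
    {"dx": -0.25, "dy": -0.95, "dz": 0.2, "wx": 0, "wy": 0, "wz": 0.1, "fingers": 1},
    {"dx": -0.25, "dy": -0.95, "dz": 0.2, "wx": 0, "wy": 0, "wz": 0.1, "fingers": 1},
    {"dx": -0.25, "dy": -0.95, "dz": 0.2, "wx": 0, "wy": 0, "wz": 0.1, "fingers": 1},
    {"dx": -0.25, "dy": -0.95, "dz": 0.2, "wx": 0, "wy": 0, "wz": 0.1, "fingers": 1},
    {"dx": -0.25, "dy": -0.95, "dz": 0.2, "wx": 0, "wy": 0, "wz": 0.1, "fingers": 1}
  ]
}}

```text
time: 2.12
ee_pos: [597.2, 29.6, 259.4]
orientation: [-0.803, -3.035, 0.004]
wrist_force: [1.1, 1.3, -0.5]
width: 85.2
grip_force: 0.0
```

{"fn": "arm_command", "kwargs": {
  "plan": [
    {"dx": 0, "dy": -0.9, "dz": 0, "wx": 0, "wy": 0, "wz": 0.2, "fingers": 1},
    {"dx": 0, "dy": -0.9, "dz": 0, "wx": 0, "wy": 0, "wz": 0.2, "fingers": 1},
    {"dx": 0, "dy": -0.9, "dz": 0, "wx": 0, "wy": 0, "wz": 0.2, "fingers": 1},
    {"dx": 0, "dy": -0.9, "dz": 0, "wx": 0, "wy": 0, "wz": 0.2, "fingers": 1},
    {"dx": 0, "dy": -0.9, "dz": 0, "wx": 0, "wy": 0, "wz": 0.2, "fingers": 1},
    {"dx": 0, "dy": -0.9, "dz": 0, "wx": 0, "wy": 0, "wz": 0.2, "fingers": 1}
  ]
}}

```text
time: 2.62
ee_pos: [509.7, -124.6, 261.7]
orientation: [1.266, 2.874, 0.0]
wrist_force: [-0.5, 0.4, -0.1]
width: 85.8
grip_force: 0.0
```

```bash
python3 - <<'E'
from h import *
plan([534,-234,180],np.radians(39))
E
```

```text
t 2.62 ee [ 509.7 -124.6  261.7] rotm y [7.380e-01 6.748e-01 4.000e-04] z [ 8.e-04 -2.e-04 -1.e+00] q [-0.342 -0.175  1.892  0.     1.423 -1.083] F [-0.5  0.4 -0.1] w 85.8 g 0.0
shift [-0.4856 -0.2797  0.4089]
turn [0.0003 0.0004 0.0382]
turn [-7.0000e-04  4.0000e-04 -1.9618e+00]
```

{"fn": "arm_command", "kwargs": {
  "plan": [
    {"dx": -0.7, "dy": -0.28, "dz": 0.2, "wx": 0, "wy": 0, "wz": 0.038, "fingers": 1},
    {"dx": -0.7, "dy": -0.28, "dz": 0.2, "wx": 0, "wy": 0, "wz": 0.038, "fingers": 1},
    {"dx": -0.7, "dy": -0.28, "dz": 0.2, "wx": 0, "wy": 0, "wz": 0.038, "fingers": 1},
    {"dx": -0.7, "dy": -0.28, "dz": 0.2, "wx": 0, "wy": 0, "wz": 0.038, "fingers": 1},
    {"dx": -0.7, "dy": -0.28, "dz": 0.2, "wx": 0, "wy": 0, "wz": 0.038, "fingers": 1},
    {"dx": -0.7, "dy": -0.28, "dz": 0.2, "wx": 0, "wy": 0, "wz": 0.038, "fingers": 1}
  ]
}}

```text
time: 3.12
ee_pos: [565.2, -263.8, 219.9]
orientation: [-1.347, -2.835, -0.002]
wrist_force: [-0.2, 0.2, 0.0]
width: 85.6
grip_force: 0.0
```

```bash
python3 - <<'E'
from h import *; from fx import rect
plan([534,-234,60],np.radians(39))
c=cap("wrist");w=cloud(c);cv2.imwrite("pics/wrist4.png",c["color"])
d=np.hypot(w[...,0]-534,w[...,1]+234); m=np.where((d<75)[...,None],w,np.nan)
rect(m,44,58,"handle"); rect(m,11,24,"plate"); print(np.nanmedian(np.where((d>100)&(d<150),w[...,2],np.nan)))
E
```

```text
t 3.12 ee [ 565.2 -263.8  219.9] rotm y [7.753e-01 6.316e-01 1.000e-04] z [-0.0017  0.0022 -1.    ] q [-5.230e-01  7.600e-02  1.722e+00  1.000e-03  1.347e+00 -1.207e+00] F [-0.2  0.2  0. ] w 85.6 g 0.0
shift [ 0.2118 -0.0268  0.8   ]
turn [ 0.0001 -0.0018  0.0019]
turn [ 2.7000e-03  1.0000e-04 -1.9981e+00]
handle 1527 [ 529.8 -232.9   50. ] c [ 530.8 -234.7] size [17.5 83.6] long dir deg 129.16
plate 6809 [ 530.1 -233.4   16.2] c [ 530.9 -234.5] size [120.2  80. ] long dir deg 38.82
2.0392195235413624
```

View pics/wrist4.png

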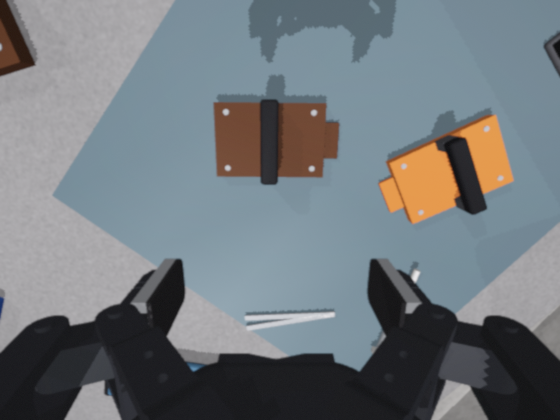

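The picture shows the cover at (272,140), tongue to the right, and the plate measures 120 x 80. I'm descending on the handle.

{"fn": "arm_command", "kwargs": {
  "plan": [
    {"dx": 0.218, "dy": -0.034, "dz": 0.4, "wx": 0, "wy": 0, "wz": 0.002, "fingers": 1},
    {"dx": 0.218, "dy": -0.034, "dz": 0.4, "wx": 0, "wy": 0, "wz": 0.002, "fingers": 1},
    {"dx": 0.218, "dy": -0.034, "dz": 0.8, "wx": 0, "wy": 0, "wz": 0.002, "fingers": 1},
    {"dx": 0.218, "dy": -0.034, "dz": 0.8, "wx": 0, "wy": 0, "wz": 0.002, "fingers": 1},
    {"dx": 0.218, "dy": -0.034, "dz": 0.9, "wx": 0, "wy": 0, "wz": 0.002, "fingers": 1},
    {"dx": 0.218, "dy": -0.034, "dz": 0.985, "wx": 0, "wy": 0, "wz": 0.002, "fingers": 1},
    {"dx": 0.218, "dy": -0.034, "dz": 0.985, "wx": 0, "wy": 0, "wz": 0.002, "fingers": 1}
  ]
}}

```text
time: 3.75
ee_pos: [528.9, -231.5, 20.4]
orientation: [-1.347, -2.83, -0.002]
wrist_force: [-0.4, -1.0, -0.3]
width: 85.4
grip_force: 0.0
```

{"fn": "arm_command", "kwargs": {
  "plan": [
    {"dx": 0, "dy": 0, "dz": 0, "wx": 0, "wy": 0, "wz": 0, "fingers": -1},
    {"dx": 0, "dy": 0, "dz": 0, "wx": 0, "wy": 0, "wz": 0, "fingers": -1},
    {"dx": 0, "dy": 0, "dz": 0, "wx": 0, "wy": 0, "wz": 0, "fingers": -1},
    {"dx": 0, "dy": 0, "dz": 0, "wx": 0, "wy": 0, "wz": 0, "fingers": -1},
    {"dx": 0, "dy": 0, "dz": 0, "wx": 0, "wy": 0, "wz": 0, "fingers": -1},
    {"dx": 0, "dy": 0, "dz": 0, "wx": 0, "wy": 0, "wz": 0, "fingers": -1},
    {"dx": 0, "dy": 0, "dz": 0, "wx": 0, "wy": 0, "wz": 0, "fingers": -1},
    {"dx": 0, "dy": 0, "dz": 0, "wx": 0, "wy": 0, "wz": 0, "fingers": -1}
  ],
  "newtons": 80
}}

```text
time: 4.42
ee_pos: [532.3, -236.0, 25.9]
orientation: [1.353, 2.833, 0.0]
wrist_force: [-0.3, 0.0, 5.7]
width: 16.5
grip_force: 81.0
```

```bash
python3 - <<'E'
from h import *; from fx import rect
plan([532,-234,120],np.radians(39))
E
```

```text
t 4.42 ee [ 532.3 -236.    25.9] rotm y [0.7778 0.6285 0.001 ] z [ 2.e-03 -9.e-04 -1.e+00] q [-0.51   0.19   1.95   0.     1.    -1.189] F [-0.3  0.   5.7] w 16.5 g 81.0
shift [ 0.0079  0.0055 -0.4703]
turn [ 0.0007  0.0013 -0.0006]
turn [ 2.0000e-03 -1.0000e-03  1.9994e+00]
```

{"fn": "arm_command", "kwargs": {
  "plan": [
    {"dx": 0, "dy": 0, "dz": -0.1, "wx": 0, "wy": 0, "wz": 0, "fingers": -1},
    {"dx": 0, "dy": 0, "dz": -0.2, "wx": 0, "wy": 0, "wz": 0, "fingers": -1},
    {"dx": 0, "dy": 0, "dz": -0.35, "wx": 0, "wy": 0, "wz": 0, "fingers": -1},
    {"dx": 0, "dy": 0, "dz": -0.5, "wx": 0, "wy": 0, "wz": 0, "fingers": -1},
    {"dx": 0, "dy": 0, "dz": -0.6, "wx": 0, "wy": 0, "wz": 0, "fingers": -1},
    {"dx": 0, "dy": 0, "dz": -0.6, "wx": 0, "wy": 0, "wz": 0, "fingers": -1}
  ]
}}

```text
time: 4.92
ee_pos: [533.8, -237.0, 149.5]
orientation: [1.35, 2.827, -0.001]
wrist_force: [1.5, -0.5, -1.8]
width: 16.3
grip_force: 80.0
```

```bash
python3 - <<'E'
from h import *; from fx import rect
plan([547,252,140],np.radians(-9.75))
c=cap("wrist"); cv2.imwrite("pics/wrist5.png",c["color"]); w=cloud(c)
x=w-bot.state()["ee_pos"]
print(c["fx"],c["cx"],c["cy"])
E
```

```text
t 4.92 ee [ 533.8 -237.   149.5] rotm y [0.7777 0.6286 0.0033] z [ 0.0077 -0.0044 -1.    ] q [-0.51   0.04   1.882 -0.     1.211 -1.189] F [ 1.5 -0.5 -1.8] w 16.3 g 80.0
shift [1.8605 1.5879 0.0371]
turn [0.0042 0.004  0.5411]
turn [-0.0049  0.0051 -1.4589]
311.7517538832285 275.77991278828773 205.62714730326135
```

View pics/wrist5.png

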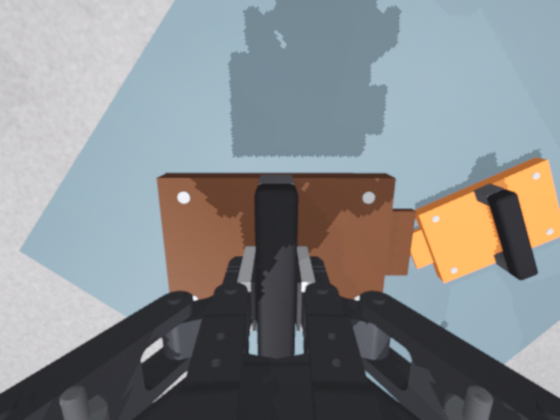

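The cover is held level with its tongue to the right (400,240). Now carrying it to the front of the fixture.

{"fn": "arm_command", "kwargs": {
  "plan": [
    {"dx": 0.2, "dy": 0.17, "dz": 0, "wx": 0, "wy": 0, "wz": 0.06, "fingers": -1},
    {"dx": 0.4, "dy": 0.34, "dz": 0, "wx": 0, "wy": 0, "wz": 0.12, "fingers": -1},
    {"dx": 0.62, "dy": 0.53, "dz": 0, "wx": 0, "wy": 0, "wz": 0.18, "fingers": -1},
    {"dx": 0.62, "dy": 0.53, "dz": 0, "wx": 0, "wy": 0, "wz": 0.18, "fingers": -1},
    {"dx": 0.62, "dy": 0.53, "dz": 0, "wx": 0, "wy": 0, "wz": 0.18, "fingers": -1}
  ]
}}

```text
time: 5.38
ee_pos: [533.4, -66.3, 140.4]
orientation: [-1.729, -2.614, -0.001]
wrist_force: [0.9, 0.6, -3.6]
width: 16.5
grip_force: 79.8
```

{"fn": "arm_command", "kwargs": {
  "plan": [
    {"dx": 0.25, "dy": 0.11, "dz": 0, "wx": 0, "wy": 0, "wz": 0.06, "fingers": -1},
    {"dx": 0.5, "dy": 0.22, "dz": 0, "wx": 0, "wy": 0, "wz": 0.12, "fingers": -1},
    {"dx": 0.74, "dy": 0.33, "dz": 0, "wx": 0, "wy": 0, "wz": 0.18, "fingers": -1},
    {"dx": 0.74, "dy": 0.33, "dz": 0, "wx": 0, "wy": 0, "wz": 0.18, "fingers": -1},
    {"dx": 0.74, "dy": 0.33, "dz": 0, "wx": 0, "wy": 0, "wz": 0.18, "fingers": -1}
  ]
}}

```text
time: 5.8
ee_pos: [537.2, 95.0, 141.0]
orientation: [-2.081, -2.347, 0.002]
wrist_force: [-0.2, -1.0, -3.0]
width: 16.4
grip_force: 79.9
```

{"fn": "arm_command", "kwargs": {
  "plan": [
    {"dx": 0.26, "dy": 0.03, "dz": 0, "wx": 0, "wy": 0, "wz": 0.06, "fingers": -1},
    {"dx": 0.53, "dy": 0.06, "dz": 0, "wx": 0, "wy": 0, "wz": 0.12, "fingers": -1},
    {"dx": 0.8, "dy": 0.09, "dz": 0, "wx": 0, "wy": 0, "wz": 0.18, "fingers": -1},
    {"dx": 0.8, "dy": 0.09, "dz": 0, "wx": 0, "wy": 0, "wz": 0.18, "fingers": -1},
    {"dx": 0.8, "dy": 0.09, "dz": 0, "wx": 0, "wy": 0, "wz": 0.18, "fingers": -1},
    {"dx": 0.8, "dy": 0.09, "dz": 0, "wx": 0, "wy": 0, "wz": 0.18, "fingers": -1}
  ]
}}

```text
time: 6.3
ee_pos: [537.2, 251.5, 141.0]
orientation: [-2.396, -2.03, 0.008]
wrist_force: [-0.3, -0.2, -2.3]
width: 16.3
grip_force: 79.9
```

```bash
python3 - <<'E'
from h import *
plan([540,253,110],np.radians(-9.75))
E
```

```text
t 6.3 ee [537.2 251.5 141. ] rotm y [ 0.9864 -0.164  -0.0043] z [-0.0047 -0.0022 -1.    ] q [ 0.348  0.076  1.859 -0.     1.212  0.512] F [-0.3 -0.2 -2.3] w 16.3 g 79.9
shift [0.0101 0.0131 0.155 ]
turn [-0.0027  0.0019  0.0034]
turn [-0.0029 -0.0043 -1.9966]
```

{"fn": "arm_command", "kwargs": {
  "plan": [
    {"dx": 0, "dy": 0, "dz": 0.1, "wx": 0, "wy": 0, "wz": 0.003, "fingers": -1},
    {"dx": 0, "dy": 0, "dz": 0.18, "wx": 0, "wy": 0, "wz": 0.003, "fingers": -1},
    {"dx": 0, "dy": 0, "dz": 0.18, "wx": 0, "wy": 0, "wz": 0.003, "fingers": -1},
    {"dx": 0, "dy": 0, "dz": 0.18, "wx": 0, "wy": 0, "wz": 0.003, "fingers": -1}
  ]
}}

```text
time: 6.63
ee_pos: [537.4, 248.7, 105.5]
orientation: [-2.405, -2.019, 0.009]
wrist_force: [0.1, 0.1, -2.5]
width: 16.7
grip_force: 79.7
```

```bash
python3 - <<'E'
from h import *
from fx import rect
plan([540,253,110],np.radians(-9.75))
for n in("wrist","top"):
    c=cap(n); w=cloud(c); np.save(n+"6.npy",w); cv2.imwrite(f"pics/{n}6.png",c["color"])
a=cv2.imread("pics/wrist6.png"); b=cv2.resize(cv2.imread("pics/top6.png")[140:240,130:230],(420,420),interpolation=cv2.INTER_CUBIC)
im=np.hstack([a,b]); cv2.imwrite("pics/both6.png",cv2.resize(im,(800,343)))
w=np.load("top6.npy"); d=np.hypot(w[...,0]-647,w[...,1]-235)
rect(np.where((d<45)[...,None],w,np.nan),54,64,"keeper top")
d=np.hypot(w[...,0]-545,w[...,1]-252); m=np.where((d<100)[...,None],w,np.nan)
rect(m,85,110,"plate? top")
E
```

```text
t 6.63 ee [537.4 248.7 105.5] rotm y [ 0.9848 -0.1735 -0.0048] z [-0.0052 -0.0022 -1.    ] q [ 0.343  0.112  1.885 -0.     1.151  0.517] F [ 0.1  0.1 -2.5] w 16.7 g 79.7
shift [ 0.0233  0.009  -0.0227]
turn [-0.003   0.002  -0.0027]
turn [0.0031 0.0048 1.9973]
keeper top 50 [649.4 234.8  59.9] c [648.8 234.6] size [65.8 12.5] long dir deg 81.07
plate? top 310 [563.4 226.3  96.3] c [548.3 221.1] size [144.8  50.3] long dir deg 5.23
```

View pics/both6.png

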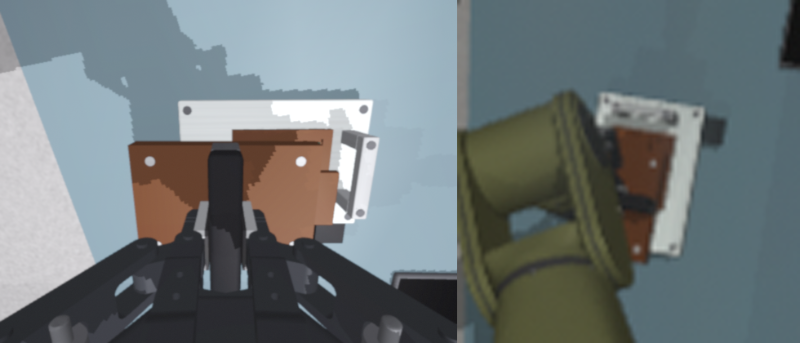

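The picture shows the cover held over the fixture, tongue at wrist pixel (402,245) and keeper at (441,215). I'll measure tongue and plate against keeper in the same wrist image.

```bash
cat > rel.py <<'E'
from h import *
def meas(w,yaw=-9.75,zt=None):
    """work in frame rotated to fixture yaw; report edges from a wrist cloud"""
    s=bot.state(); ee=s["ee_pos"]
    a=np.radians(yaw); f=np.array([np.cos(a),np.sin(a)]); l=np.array([-f[1],f[0]])
    p=w.reshape(-1,3); q=np.c_[(p[:,:2]-ee[:2])@f,(p[:,:2]-ee[:2])@l,p[:,2]]; q=q[~np.isnan(q).any(1)]
    z0=ee[2]-26+2
    pl=q[(abs(q[:,2]-z0-15)<3)&(abs(q[:,0])<75)&(abs(q[:,1])<60)]
    print("plate z",np.median(pl[:,2]),"xmax",np.percentile(pl[:,0],99.7),"xmin",np.percentile(pl[:,0],.3),"ymax",np.percentile(pl[:,1],99.7))
    print(" plane",np.linalg.lstsq(np.c_[pl[:,:2],np.ones(len(pl))],pl[:,2],rcond=None)[0])
    # yaw of +y edge
    xs=np.arange(-55,56,5); e=[(x,np.percentile(pl[abs(pl[:,0]-x)<2.5][:,1],99)) for x in xs if abs(x)>14 and (abs(pl[:,0]-x)<2.5).sum()>10]
    e=np.array(e); k=np.polyfit(e[:,0],e[:,1],1); print(" +y edge slope deg",np.degrees(k[0]),"y at 0",k[1])
    t=q[(abs(q[:,2]-z0-6)<3)&(q[:,0]>62)&(q[:,0]<90)&(abs(q[:,1])<30)]
    if len(t)>20: print("tongue n",len(t),"z",np.median(t[:,2]),"xmax",np.percentile(t[:,0],99),"y",np.percentile(t[:,1],[1,99]))
    kp=q[(abs(q[:,2]-60.5)<3.5)&(q[:,0]>85)&(q[:,0]<140)]
    r=cv2.minAreaRect(kp[:,:2].astype(np.float32)); print("keeper",len(kp),"z",np.median(kp[:,2]),r,"front x",np.percentile(kp[:,0],[1,99]),"y",np.percentile(kp[:,1],[1,99]))
    b=q[(abs(q[:,2]-21.5)<2.5)&(q[:,0]>-80)&(q[:,0]<150)&(abs(q[:,1])<90)]
    print("base z",np.median(b[:,2]),"xmax",np.percentile(b[:,0],99.7),"ymax",np.percentile(b[:,1],99.7))
if __name__=="__main__": meas(np.load("wrist6.npy"))
E
python3 rel.py
```

```text
plate z 96.6981637172077 xmax 55.80644351895287 xmin -62.30937599165924 ymax 42.00867304742069
 plane [-2.51460796e-04  6.55700454e-03  9.67466815e+01]
 +y edge slope deg -0.6758085337633709 y at 0 39.14035592157394
tongue n 55 z 87.57664268162495 xmax 72.60234622632129 y [-18.06831639  19.14516509]
keeper 2098 z 60.291958738920144 ((106.51773071289062, 4.547935485839844), (67.85871887207031, 13.63248348236084), 89.65023803710938) front x [100.26098333 112.41774549] y [-28.40599669  38.13983382]
base z 21.218309041898266 xmax 124.42217448671516 ymax 64.05337414397512
```

{"fn": "arm_command", "kwargs": {
  "plan": [
    {"dx": 0.02, "dy": 0.085, "dz": 0, "wx": 0, "wy": 0, "wz": -0.003, "fingers": -1},
    {"dx": 0.02, "dy": 0.085, "dz": 0.1, "wx": 0, "wy": 0, "wz": -0.003, "fingers": -1},
    {"dx": 0.02, "dy": 0.085, "dz": 0.18, "wx": 0, "wy": 0, "wz": -0.003, "fingers": -1},
    {"dx": 0.02, "dy": 0.085, "dz": 0.18, "wx": 0, "wy": 0, "wz": -0.003, "fingers": -1},
    {"dx": 0.02, "dy": 0.085, "dz": 0.18, "wx": 0, "wy": 0, "wz": -0.003, "fingers": -1},
    {"dx": 0.02, "dy": 0.085, "dz": 0.18, "wx": 0, "wy": 0, "wz": -0.003, "fingers": -1}
  ]
}}

```text
time: 7.23
ee_pos: [557.4, 251.7, 73.8]
orientation: [2.4, 2.026, 0.003]
wrist_force: [-0.2, -0.7, -2.6]
width: 16.5
grip_force: 79.7
```

```bash
python3 - <<'E'
from h import *
import rel
plan([540,253,110],np.radians(-9.75))
c=cap("wrist"); np.save("wrist7.npy",cloud(c)); cv2.imwrite("pics/wrist7.png",c["color"]); rel.meas(np.load("wrist7.npy"))
E
```

```text
t 7.23 ee [557.4 251.7  73.8] rotm y [ 0.9858 -0.1677  0.0019] z [ 2.e-03  7.e-04 -1.e+00] q [ 0.336  0.185  1.862 -0.     1.093  0.505] F [-0.2 -0.7 -2.6] w 16.5 g 79.7
shift [-0.0081 -0.0864 -0.181 ]
turn [ 0.0012 -0.0006  0.001 ]
turn [ 1.000e-03  1.900e-03 -1.999e+00]
plate z 64.20242006792307 xmax 58.61779379370133 xmin -60.88931907825569 ymax 41.22131309399146
 plane [1.48663800e-03 2.08681971e-03 6.41720358e+01]
 +y edge slope deg 0.08374466336010383 y at 0 40.92516002509949
tongue n 2117 z 55.3308010688971 xmax 85.71091577503032 y [-27.62223774  28.2664623 ]
keeper 1982 z 60.36500144331933 ((90.08737182617188, -0.6900978088378906), (10.52256965637207, 68.35830688476562), 0.43622517585754395) front x [85.09471224 94.79644797] y [-33.24574051  33.05167439]
base z 21.245416070887103 xmax 106.66147230510188 ymax 59.04575221294749
```

View pics/wrist7.png

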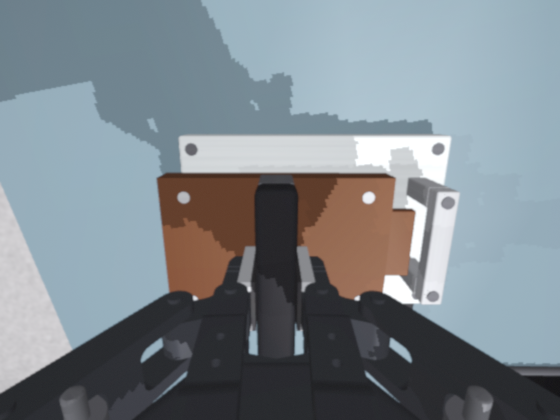

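The cover sits in front of the keeper, tongue end at (413,242) and keeper at (440,245). I'll re-cut the same cloud without mixing the two.

```bash
python3 - <<'E'
from h import *
ee=bot.state()["ee_pos"]; w=np.load("wrist7.npy")
a=np.radians(-9.75); f=np.array([np.cos(a),np.sin(a)]); l=np.array([-f[1],f[0]])
q=np.dstack([(w[...,:2]-ee[:2])@f,(w[...,:2]-ee[:2])@l,w[...,2]])
def st(u0,u1,v0,v1,zl,zh,n):
    p=q[v0:v1,u0:u1].reshape(-1,3); p=p[(p[:,2]>zl)&(p[:,2]<zh)]
    r=cv2.minAreaRect(p[:,:2].astype(np.float32)); print(n,len(p),"z",np.median(p[:,2]).round(1),"x",np.percentile(p[:,0],[.5,99.5]).round(1),"y",np.percentile(p[:,1],[.5,99.5]).round(1),np.round(r[0],1),np.round(r[1],1),round(r[2],2))
st(395,417,200,285,52,58.5,"tongue")
st(415,460,175,310,58.5,63,"keeper")
st(160,400,170,300,62,67,"plate")
st(175,455,130,180,19,24,"base")
E
```

```text
tongue 1110 z 55.2 x [64.7 76. ] y [-18.7  21.3] [72.7 -2.3] [13.3 49.4] 9.1
keeper 2543 z 60.3 x [82.7 94.9] y [-33.8  33. ] [88.8 -0.7] [13.2 68.4] 0.44
plate 18916 z 64.2 x [-60.5  58.4] y [-26.2  41.1] [-1.   7.1] [120.8  71.6] 0.04
base 10355 z 21.2 x [-60.5 106.4] y [32.3 59. ] [22.9 45.2] [169.7  27.8] 0.01
```

{"fn": "arm_command", "kwargs": {
  "plan": [
    {"dx": -0.0095, "dy": 0, "dz": 0.02, "wx": 0, "wy": 0, "wz": 0, "fingers": -1},
    {"dx": -0.0095, "dy": 0, "dz": 0.04, "wx": 0, "wy": 0, "wz": 0, "fingers": -1},
    {"dx": -0.0095, "dy": 0, "dz": 0.04, "wx": 0, "wy": 0, "wz": 0, "fingers": -1},
    {"dx": -0.0095, "dy": 0.015, "dz": 0.04, "wx": 0, "wy": 0, "wz": 0, "fingers": -1},
    {"dx": -0.0095, "dy": 0.03, "dz": 0.04, "wx": 0, "wy": 0, "wz": 0, "fingers": -1},
    {"dx": -0.0095, "dy": 0.045, "dz": 0.04, "wx": 0, "wy": 0, "wz": 0, "fingers": -1},
    {"dx": -0.0095, "dy": 0.055, "dz": 0.04, "wx": 0, "wy": 0, "wz": 0, "fingers": -1},
    {"dx": -0.0095, "dy": 0.055, "dz": 0.04, "wx": 0, "wy": 0, "wz": 0, "fingers": -1}
  ]
}}

```text
time: 7.95
ee_pos: [567.8, 247.9, 64.6]
orientation: [2.4, 2.026, 0.001]
wrist_force: [-0.2, -0.6, -2.0]
width: 16.5
grip_force: 79.8
```

```bash
cat > rel2.py <<'E'
from h import *
s=bot.state(); ee=s["ee_pos"]; c=cap("wrist"); w=cloud(c); cv2.imwrite("pics/w%d.png"%(s["time"]*100),c["color"])
a=np.radians(-9.75); f=np.array([np.cos(a),np.sin(a)]); l=np.array([-f[1],f[0]])
q=np.dstack([(w[...,:2]-ee[:2])@f,(w[...,:2]-ee[:2])@l,w[...,2]])
def st(m,n):
    p=q[m]; r=cv2.minAreaRect(p[:,:2].astype(np.float32)); print(n,len(p),"z",np.median(p[:,2]).round(1),"x",np.percentile(p[:,0],[.5,99.5]).round(1),"y",np.percentile(p[:,1],[.5,99.5]).round(1),np.round(r[0],1),round(r[2],2))
x,y,z=q[...,0],q[...,1],q[...,2]; zp=ee[2]-9.6
st((abs(z-zp)<2.5)&(abs(x)<63.5)&(y>-40)&(y<50)&(abs(x)>16),"plate")
st((abs(z-60.4)<1.8)&(x>64)&(x<110)&(abs(y)<45),"keeper")
st((abs(z-21.2)<2)&(abs(x)<120)&(y>44)&(y<80),"base")
print(ee.round(1),s["wrist_force"].round(1),s["orientation"].round(3),"expect plate z",zp.round(1))
E
python3 rel2.py
```

```text
plate 17615 z 54.9 x [-60.5  58.7] y [-26.1  41.3] [-0.9  6.5] 0.06
keeper 2795 z 60.3 x [72.  84.2] y [-31.5  35.4] [78.1  1.7] 0.22
base 8246 z 21.2 x [-71.1  95.7] y [44.1 61. ] [12.3 52.5] 0.01
[567.8 247.9  64.6] [-0.2 -0.6 -2. ] [2.400e+00 2.026e+00 1.000e-03] expect plate z 55.0
```

{"fn": "arm_command", "kwargs": {
  "plan": [
    {"dx": 0, "dy": 0.0, "dz": -0.005, "wx": 0, "wy": 0, "wz": 0, "fingers": -1},
    {"dx": 0, "dy": 0.012, "dz": -0.005, "wx": 0, "wy": 0, "wz": 0, "fingers": -1},
    {"dx": 0, "dy": 0.024, "dz": -0.005, "wx": 0, "wy": 0, "wz": 0, "fingers": -1},
    {"dx": 0, "dy": 0.034, "dz": -0.005, "wx": 0, "wy": 0, "wz": 0, "fingers": -1},
    {"dx": 0, "dy": 0.0405, "dz": -0.005, "wx": 0, "wy": 0, "wz": 0, "fingers": -1},
    {"dx": 0, "dy": 0.0405, "dz": -0.005, "wx": 0, "wy": 0, "wz": 0, "fingers": -1},
    {"dx": 0, "dy": 0.0405, "dz": -0.005, "wx": 0, "wy": 0, "wz": 0, "fingers": -1}
  ]
}}

```text
time: 8.58
ee_pos: [575.1, 246.5, 65.3]
orientation: [-2.4, -2.027, 0.0]
wrist_force: [-0.0, -0.3, -3.2]
width: 16.3
grip_force: 79.9
```

```bash
python3 rel2.py
```

```text
plate 17633 z 55.6 x [-60.6  58.7] y [-26.2  41.3] [-0.8  6.6] 0.17
keeper 2671 z 60.3 x [64.6 76.8] y [-30.1  35.3] [70.9  1.8] 0.25
base 8195 z 21.2 x [-78.5  88.3] y [44.2 61.4] [ 4.9 52.6] 0.11
[575.1 246.5  65.3] [-0.  -0.3 -3.2] [-2.4   -2.027  0.   ] expect plate z 55.7
```

{"fn": "arm_command", "kwargs": {
  "plan": [
    {"dx": 0.0015, "dy": 0.003, "dz": 0.0, "wx": 0, "wy": 0, "wz": 0, "fingers": -1},
    {"dx": 0.0015, "dy": 0.003, "dz": 0.007, "wx": 0, "wy": 0, "wz": 0, "fingers": -1},
    {"dx": 0.0015, "dy": 0.003, "dz": 0.014, "wx": 0, "wy": 0, "wz": 0, "fingers": -1},
    {"dx": 0.0015, "dy": 0.003, "dz": 0.021, "wx": 0, "wy": 0, "wz": 0, "fingers": -1},
    {"dx": 0.0015, "dy": 0.003, "dz": 0.021, "wx": 0, "wy": 0, "wz": 0, "fingers": -1},
    {"dx": 0.0015, "dy": 0.003, "dz": 0.021, "wx": 0, "wy": 0, "wz": 0, "fingers": -1}
  ]
}}

```text
time: 9.13
ee_pos: [575.5, 246.7, 60.8]
orientation: [-2.4, -2.027, 0.001]
wrist_force: [0.7, -1.1, -2.8]
width: 16.5
grip_force: 79.9
```

```bash
python3 rel2.py
```

```text
plate 17617 z 51.1 x [-60.6  58.6] y [-26.2  41.3] [-1.1  6.6] 89.9
keeper 2738 z 60.3 x [64.3 76.5] y [-28.1  35.3] [70.4  2.6] 89.69
base 8539 z 21.2 x [-78.8  87.8] y [44.1 61.2] [ 4.6 52.6] 0.02
[575.5 246.7  60.8] [ 0.7 -1.1 -2.8] [-2.400e+00 -2.027e+00  1.000e-03] expect plate z 51.2
```

No vertical load at about 35 mm underside, so the hole is over the pin. Continuing gently.

{"fn": "arm_command", "kwargs": {
  "plan": [
    {"dx": 0, "dy": 0, "dz": 0.005, "wx": 0, "wy": 0, "wz": 0, "fingers": -1},
    {"dx": 0, "dy": 0, "dz": 0.01, "wx": 0, "wy": 0, "wz": 0, "fingers": -1},
    {"dx": 0, "dy": 0, "dz": 0.01, "wx": 0, "wy": 0, "wz": 0, "fingers": -1},
    {"dx": 0, "dy": 0, "dz": 0.01, "wx": 0, "wy": 0, "wz": 0, "fingers": -1}
  ]
}}

```text
time: 9.52
ee_pos: [575.6, 246.7, 59.0]
orientation: [-2.4, -2.027, 0.0]
wrist_force: [-0.1, -0.3, -2.1]
width: 16.9
grip_force: 79.9
```

{"fn": "arm_command", "kwargs": {
  "plan": [
    {"dx": 0, "dy": 0, "dz": 0.005, "wx": 0, "wy": 0, "wz": 0, "fingers": -1},
    {"dx": 0, "dy": 0, "dz": 0.008, "wx": 0, "wy": 0, "wz": 0, "fingers": -1},
    {"dx": 0, "dy": 0, "dz": 0.008, "wx": 0, "wy": 0, "wz": 0, "fingers": -1},
    {"dx": 0, "dy": 0, "dz": 0.008, "wx": 0, "wy": 0, "wz": 0, "fingers": -1}
  ]
}}

```text
time: 9.85
ee_pos: [575.8, 246.9, 58.0]
orientation: [2.4, 2.027, 0.001]
wrist_force: [-0.7, -1.0, -0.2]
width: 16.3
grip_force: 80.3
```

```bash
python3 rel2.py
```

```text
plate 17590 z 48.3 x [-60.5  58.7] y [-26.1  41.2] [1.1 6.6] 0.14
keeper 2743 z 60.3 x [64.1 76.1] y [-26.8  35. ] [70.3  3.1] 0.22
base 8692 z 21.2 x [-79.1  87.6] y [44.2 60.8] [ 4.4 52.4] 0.04
[575.8 246.9  58. ] [-0.7 -1.  -0.2] [2.400e+00 2.027e+00 1.000e-03] expect plate z 48.4
```

The cover is touching the nest (32 mm). Now pressing down.

{"fn": "arm_command", "kwargs": {
  "plan": [
    {"dx": 0, "dy": 0, "dz": 0.005, "wx": 0, "wy": 0, "wz": 0, "fingers": -1},
    {"dx": 0, "dy": 0, "dz": 0.01, "wx": 0, "wy": 0, "wz": 0, "fingers": -1},
    {"dx": 0, "dy": 0, "dz": 0.015, "wx": 0, "wy": 0, "wz": 0, "fingers": -1},
    {"dx": 0, "dy": 0, "dz": 0.02, "wx": 0, "wy": 0, "wz": 0, "fingers": -1},
    {"dx": 0, "dy": 0, "dz": 0.025, "wx": 0, "wy": 0, "wz": 0, "fingers": -1},
    {"dx": 0, "dy": 0, "dz": 0.025, "wx": 0, "wy": 0, "wz": 0, "fingers": -1},
    {"dx": 0, "dy": 0, "dz": 0.025, "wx": 0, "wy": 0, "wz": 0, "fingers": -1}
  ],
  "newtons": 100
}}

```text
time: 10.48
ee_pos: [575.9, 246.9, 54.3]
orientation: [2.4, 2.027, 0.0]
wrist_force: [-6.4, -2.0, 9.2]
width: 16.1
grip_force: 103.0
```

```bash
python3 rel2.py
```

```text
plate 17618 z 44.6 x [-60.5  58.6] y [-26.1  41.2] [-1.   6.5] 0.28
keeper 2805 z 60.3 x [64.1 76.1] y [-25.5  35.1] [70.3  3.5] 0.06
base 8925 z 21.2 x [-79.2  87.4] y [44.2 60.6] [ 4.4 52.5] 0.02
[575.9 246.9  54.3] [-6.4 -2.   9.2] [2.4   2.027 0.   ] expect plate z 44.7
```

The nest is about 3.7 mm down and the load is consistent with its springs. Pressing to the stop and easing the small x load.

{"fn": "arm_command", "kwargs": {
  "plan": [
    {"dx": 0, "dy": -0.002, "dz": 0.005, "wx": 0, "wy": 0, "wz": 0, "fingers": -1},
    {"dx": 0, "dy": -0.002, "dz": 0.01, "wx": 0, "wy": 0, "wz": 0, "fingers": -1},
    {"dx": 0, "dy": -0.002, "dz": 0.013, "wx": 0, "wy": 0, "wz": 0, "fingers": -1},
    {"dx": 0, "dy": -0.002, "dz": 0.013, "wx": 0, "wy": 0, "wz": 0, "fingers": -1},
    {"dx": 0, "dy": -0.002, "dz": 0.013, "wx": 0, "wy": 0, "wz": 0, "fingers": -1},
    {"dx": 0, "dy": -0.002, "dz": 0.013, "wx": 0, "wy": 0, "wz": 0, "fingers": -1}
  ]
}}

```text
time: 11.03
ee_pos: [575.9, 246.9, 53.0]
orientation: [2.4, 2.027, 0.001]
wrist_force: [-6.9, -3.3, 14.2]
width: 15.9
grip_force: 103.8
```

```bash
python3 rel2.py
```

```text
plate 17624 z 43.3 x [-60.6  58.6] y [-26.   41.2] [-1.   6.4] 89.99
keeper 2789 z 60.3 x [64.1 76. ] y [-25.  35.] [70.2  3.8] 0.02
base 9114 z 21.2 x [-79.2  87.4] y [44.1 60.6] [ 4.2 52.3] 0.09
[575.9 246.9  53. ] [-6.9 -3.3 14.2] [2.400e+00 2.027e+00 1.000e-03] expect plate z 43.4
```

{"fn": "arm_command", "kwargs": {
  "plan": [
    {"dx": 0, "dy": 0, "dz": 0.004, "wx": 0, "wy": 0, "wz": 0, "fingers": -1},
    {"dx": 0, "dy": 0, "dz": 0.004, "wx": 0, "wy": 0, "wz": 0, "fingers": -1},
    {"dx": 0, "dy": 0, "dz": 0.004, "wx": 0, "wy": 0, "wz": 0, "fingers": -1},
    {"dx": 0, "dy": 0, "dz": 0.004, "wx": 0, "wy": 0, "wz": 0, "fingers": -1},
    {"dx": 0, "dy": 0, "dz": 0.004, "wx": 0, "wy": 0, "wz": 0, "fingers": -1},
    {"dx": 0, "dy": 0, "dz": 0.004, "wx": 0, "wy": 0, "wz": 0, "fingers": -1}
  ]
}}

```text
time: 11.58
ee_pos: [575.9, 246.9, 53.0]
orientation: [2.4, 2.027, 0.0]
wrist_force: [-9.0, -3.9, 18.0]
width: 16.0
grip_force: 104.3
```

```bash
python3 rel2.py; python3 -c "
from plant import bot
print(bot.close_job())"
```

```text
plate 17633 z 43.2 x [-60.6  58.6] y [-26.   41.2] [-0.9  6.3] 89.99
keeper 2802 z 60.3 x [64. 76.] y [-24.8  35. ] [70.2  3.8] 89.96
base 9092 z 21.2 x [-79.1  87.4] y [44.1 60.6] [ 4.2 52.4] 0.02
[575.9 246.9  53. ] [-9.  -3.9 18. ] [2.4   2.027 0.   ] expect plate z 43.4
the job is handed in; nothing more can be done
None
```

I handed the job in at about 11.6 s with the cover's tongue under the keeper, its hole over the pin, and the gripper still holding it down at the nest's stop (underside about 27 mm); the hand-in returned no verdict.

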